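# Sort refill cartridges by heft through a diverter chute

### The arm

A 6-joint arm with a two-finger parallel gripper is mounted at the origin on the work surface. World frame = base frame: x ahead of the robot, y to its left, z up, the work surface at z = 0. Lengths are in m, angles in rad, forces in N, time in s.
With the tool pointing down it reaches from about 0.35 to 0.775 m from the base axis. Payload 5.5 kg.
Tool frame: the origin (TCP) lies on the centre line of the jaws, within the pads' length; the fingertips stand 11 mm ahead of it and the grasp point (between the pads) lies 8 mm behind it; z points along the fingers, y is the direction in which the jaws open and shut (so a half turn about z gives the same grasp; the last joint's range is limited). The gripper opens to 85 mm and grips with 20 to 120 N. Pads are 22 mm wide; open, the fingers measure 114 mm over their backs; the gripper's body (76 mm by 85 mm) begins 54 mm behind the grasp point. The pads swing forward as they close: fully open they stand 13 mm farther back than shut.
Start: joints at [0.999, 0.313, 0.046, 1.304, 0, 1.431], TCP at [0.241, 0.522, 0.242] pointing down, gripper open.
Joint ranges: [-2.76, 2.76], [-0.86, 1.69], [-1.03, 1.26], [-2.2, 2.34], [-1.47, 1.5], [-3.14, 3.14]. Speed limits (rad/s): [2.57, 2.57, 3.14, 3.14, 3.14, 3.14].

### API

Orientations are given as a unit quaternion [w, x, y, z].
In Python, from workcell import env, imaging, order gives the robot as it stands. The module is installed in compiled form; this text tells all that it offers.
- The arm moves only by the tool move_arm, never from a script. Its argument "deltas" is one flat list of numbers, 7 for each row, row after row: the gripper's target within -1 to 1 (shut at 1, half-way at 0, fully open at -1), then the shift along the tool's x, y, z in m, then the turn, a rotation vector about the tool's x, y, z in degrees. In form: [jaw, tx, ty, tz, ax, ay, az, jaw, tx, ty, tz, ax, ay, az, ...]. A call has 1 to 10 rows; each row shifts and turns the commanded pose from where the row before left it, along the tool's axes as they then stand; what a row does not reach is not made up. A row lasts 1/8 s, in which the tool goes at most 62.5 mm and 10.7 degrees, less where a joint would pass 70% of its speed; a pose out of reach is approached as far as the arm can. A call is refused whole if a number of a shift passes 0.0625 or a number of a turn 10.7, either way. A call with a gripper value outside its range is refused whole. The fingers move at their own pace and stop on an object; "squeeze" is the grip in N (left out, the last holds). Time passes only in rows, so rows that do not move let the fingers close. It gives the time, the measured TCP pose, the force and the opening at its end, in the units of the state.
- env.get_state(): the state, without advancing time (a new reading comes with each control period).
- imaging.read_camera(name): name is "side" or "top" or "wrist"; returns a dict with "img" (480x640x3 uint8, red, green, blue), "z_map" (480x640 float32, m along the optical axis (not along the pixel's ray), 0 where there is no reading), "fx", "fy", "cx", "cy" (pixels), "dist" ([k1, k2, p1, p2, k3] as OpenCV has them; the pictures are not rectified), "rvec" (rotation vector, rad) and "tvec" (3), from world to camera coordinates, as OpenCV has them. Camera axes: x right, y down, z forward; pixel columns grow to the right and rows downward; lengths in m; the calibration is good to about 2 mm. A picture is of the moment at which its call begins.
- order.hand_in(): hands the job in, once; it reports no verdict.
Trained networks look in a picture, given as the dict that the camera call returned (one of the last four; its "shot" number tells which), for a name from the list of things; names that differ only in an ending like _2 or _b are one class to them, and where a whole thing is asked for, a point or a joint stands for the part that bears it (a point fixed in the world has none). Each returns a list of dicts, best first, with "confidence" (0 to 1); they miss things now and then, are a little off and sometimes report something else, mostly with a low value. They report only what shows in the picture. A call takes as long as a camera call. They do not tell look-alikes from the thing itself.
- imaging.recognise(picture, thing): "centre" ([column, row] in pixels, amid what is visible of it).
- imaging.cut_out(picture, thing): "mask" (480x640 bool, what is visible of it) and "centre" ([column, row] in pixels, amid what is visible of it).
The state is a dict: "clock": time; "joint_pos": joint angles; "qvel": joint speeds; "tau": joint torques, N m; "tcp_pos": TCP position; "orientation": TCP orientation; "wrist_force": force on the tool from outside, world axes, zero at the start; "ft_torque": the same for the moment, N m; "finger_gap": finger opening in m.
Only numpy, scipy, OpenCV 4.12 (cv2) and the standard library are available. Lean on these libraries where they do the work, as an engineer would, in place of code of your own. Each camera call takes 0.05 s, during which the arm holds its last target.

### The job

The two blue refill cartridges look alike, so lift each one and judge its weight in the hand: heavier than about 300 g it is still good and belongs in the green bin, lighter and it is used up and belongs in the orange bin (within about 50 g of that either bin will do). One cartridge at a time, throw the sorter's lever right over to its stop on the proper side (the yellow flap shuts the side that the lever leans to, so the part slides out on the other side; the bins may stand either way round) and drop the cartridge in through the sorter's top mouth. Do not disturb the other things on the worktop.

Things in the scene. Friction and masses are not known exactly. Their poses are not given: they have to be found in the camera images.
- cart_a_center (a point): centre (mid-length, half-way up, 22 mm above the worktop) of sealed cartridge A: blue square bottle 44 x 44 mm, white band, 120 mm long along its x with the white round cap (34 mm across, 20 mm long) at +x; lies on its side. Grip across y. Both look the same; the mass of each is anything from 90 to 550 g, new every time, and is only felt by lifting.
- cart_b_center (a point): centre (mid-length, half-way up, 22 mm above the worktop) of sealed cartridge B: blue square bottle 44 x 44 mm, white band, 120 mm long along its x with the white round cap (34 mm across, 20 mm long) at +x; lies on its side. Grip across y. Both look the same; the mass of each is anything from 90 to 550 g, new every time, and is only felt by lifting.
- sorter: two-way chute sorter, fixed, grey and steel, 200 mm deep (x), 560 mm wide (y); origin under its centre on the worktop; its -x side, with the lever, faces the robot. Inside, under the mouth, a slippery ridge along x (150 mm high, above the origin) falls at 35 degrees to a bin at either y side.
- mouth (a point): centre of the sorter's open top mouth, level with its rim, 268 mm above the sorter's origin. The mouth is 166 mm (x) by 165 mm (y), funnelling in y to 102 mm at height 235 mm. Drop a cartridge centred, long axis along the sorter's x, underside near rim height: it slides out by itself.
- flap (a joint): lever and yellow flap in one, on a level axle along the sorter's x, 152 mm above its origin. 0 upright, positive leans to the sorter's +y, stops at +-0.52; starts within +-0.3; counts as set beyond 0.44. Stays where left; 1 to 2 N at the knob moves it. Leaning to +y it sends the part to the bin at -y, and the other way round.
- lever_knob (a point): centre of the black ball knob (34 mm) on the lever, a 12 mm bar rising from the axle 165 mm in front (-x) of the sorter's origin, 70 mm clear of the sorter's front; 150 mm from the axle: 302 mm up when upright, 282 mm up and 75 mm to the side at a stop. Push it sideways (sorter's y) at the ball or the bar below, if need be with the back of a finger while holding a cartridge.
- bin_keep: green bin for good (heavy) cartridges, fixed on the sorter's base 195 mm to one side (+y or -y, it changes) of the sorter's origin; 160 x 125 x 42 mm, open top, walls 4 mm; origin under its centre, 6 mm above the worktop, axes as the sorter's
- bin_used: the orange bin for used-up (light) cartridges, the same size, on the sorter's other side
- teapot: bystander: stainless steel teapot 145 mm across body 142 mm tall; origin at the centre of its underside; leave alone
- torch: bystander: red plastic torch 150 mm long lying along its x; origin under its middle; leave alone
- hex_keys: bystander: black hex key holder 90 mm long (y), keys up to 115 mm tall; origin under its centre; leave alone
- sugar_bowl: bystander: empty white ceramic sugar bowl 100 mm across, 60 mm tall, between the cartridges; origin under its centre; leave alone
- mug: bystander: blue mug 80 mm across, 95 mm tall; origin under its centre; leave alone
- tea_tin: bystander: copper tea tin 76 mm across, 130 mm tall; origin under its centre; leave alone
There are look-alikes about, which are no part of the job. What is shaped like the part that bears cart_a_center but pink or turquoise is not meant.

How it is judged:
On the way, in this order (a step that is already met when the one before it is completed fails the run):
1. one cartridge goes in through the sorter's mouth while the lever is right over to one side ((value of joint flap above 0.44 rad or value of joint flap below -0.44 rad) and ((x of cart_a_center in the frame of sorter between -0.08 and 0.08 m and y of cart_a_center in the frame of sorter between -0.06 and 0.06 m and z of cart_a_center in the frame of sorter between 0.15 and 0.25 m) or (x of cart_b_center in the frame of sorter between -0.08 and 0.08 m and y of cart_b_center in the frame of sorter between -0.06 and 0.06 m and z of cart_b_center in the frame of sorter between 0.15 and 0.25 m))), for 0.02 s.
2. with the first cartridge in a bin, the other goes in through the mouth while the lever is right over to one side ((value of joint flap above 0.44 rad or value of joint flap below -0.44 rad) and ((x of cart_a_center in the frame of sorter between -0.08 and 0.08 m and y of cart_a_center in the frame of sorter between -0.06 and 0.06 m and z of cart_a_center in the frame of sorter between 0.15 and 0.25 m and ((x of cart_b_center in the frame of bin_keep between -0.08 and 0.08 m and y of cart_b_center in the frame of bin_keep between -0.07 and 0.07 m and z of cart_b_center in the frame of bin_keep between 0 and 0.11 m) or (x of cart_b_center in the frame of bin_used between -0.08 and 0.08 m and y of cart_b_center in the frame of bin_used between -0.07 and 0.07 m and z of cart_b_center in the frame of bin_used between 0 and 0.11 m))) or (x of cart_b_center in the frame of sorter between -0.08 and 0.08 m and y of cart_b_center in the frame of sorter between -0.06 and 0.06 m and z of cart_b_center in the frame of sorter between 0.15 and 0.25 m and ((x of cart_a_center in the frame of bin_keep between -0.08 and 0.08 m and y of cart_a_center in the frame of bin_keep between -0.07 and 0.07 m and z of cart_a_center in the frame of bin_keep between 0 and 0.11 m) or (x of cart_a_center in the frame of bin_used between -0.08 and 0.08 m and y of cart_a_center in the frame of bin_used between -0.07 and 0.07 m and z of cart_a_center in the frame of bin_used between 0 and 0.11 m))))), for 0.02 s.
At the end, for the whole second after the job is handed in: each cartridge lies at rest in a bin: in the green one only if it weighs more than 240 g, in the orange one only if it weighs less than 360 g (300 g give or take 60 g, judged by the force it rests with) (((x of cart_a_center in the frame of bin_keep between -0.08 and 0.08 m and y of cart_a_center in the frame of bin_keep between -0.07 and 0.07 m and z of cart_a_center in the frame of bin_keep between 0 and 0.11 m and contact force between cart_a and anything else above 2.35 N) or (x of cart_a_center in the frame of bin_used between -0.08 and 0.08 m and y of cart_a_center in the frame of bin_used between -0.07 and 0.07 m and z of cart_a_center in the frame of bin_used between 0 and 0.11 m and contact force between cart_a and anything else below 3.53 N)) and ((x of cart_b_center in the frame of bin_keep between -0.08 and 0.08 m and y of cart_b_center in the frame of bin_keep between -0.07 and 0.07 m and z of cart_b_center in the frame of bin_keep between 0 and 0.11 m and contact force between cart_b and anything else above 2.35 N) or (x of cart_b_center in the frame of bin_used between -0.08 and 0.08 m and y of cart_b_center in the frame of bin_used between -0.07 and 0.07 m and z of cart_b_center in the frame of bin_used between 0 and 0.11 m and contact force between cart_b and anything else below 3.53 N)) and linear speed of each of cart_a, cart_b below 0.03 m/s); the robot touches nothing.
It fails at once if another thing on the worktop is moved by more than 30 mm (distance of any of teapot, torch, hex_keys, sugar_bowl, mug, tea_tin from where it was at the start of the episode above 0.03 m).
It also fails if it takes over 72 s, if anything falls off the work surface, if the arm or the gripper's body presses on something with over 40 N, if the wrist force passes 120 N, or if a joint passes its speed limit or range.

## Working session

There is one attempt and no reset: what is moved stays moved. The work goes in short steps, Python scripts to look and compute and a tool call to move; the robot and the scene stay as the last step left them, time stands still between calls to the robot, and variables do not carry over. Pictures are saved under pics/ and viewed, and the job is handed in when it is done.

Besides the shell and the picture viewer there is one more tool, called after "Request:" by a JSON object that holds its "name" and its "arguments". move_arm: Moves the arm, as the interface text tells. Its arguments: {"type":"object","properties":{"deltas":{"type":"array"},"squeeze":{"type":"number"}},"required":["deltas"]}

```bash
mkdir -p pics
cat > h.py <<'E'
import numpy as np, cv2, pickle
from workcell import env, imaging, order
def K(p): return np.array([[p['fx'],0,p['cx']],[0,p['fy'],p['cy']],[0,0,1.]])
def RT(p): return cv2.Rodrigues(np.array(p['rvec'],float))[0], np.array(p['tvec'],float).reshape(3)
def px2w(p,uv,z=None):
    """pixels -> world; with plane height z, or by z_map"""
    uv=np.array(uv,float).reshape(-1,2)
    n=cv2.undistortPoints(uv.reshape(-1,1,2),K(p),np.array(p['dist'],float)).reshape(-1,2)
    R,t=RT(p); ray=np.c_[n,np.ones(len(n))]
    if z is None:
        d=np.array([p['z_map'][int(round(v)),int(round(u))] for u,v in uv])
        return (ray*d[:,None]-t)@R
    C=-R.T@t; rw=ray@R; s=(z-C[2])/rw[:,2]
    return C+rw*s[:,None]
def w2px(p,X): return cv2.projectPoints(np.array(X,float).reshape(-1,1,3),np.array(p['rvec'],float),np.array(p['tvec'],float),K(p),np.array(p['dist'],float))[0].reshape(-1,2)
def cloud(p,mask=None):
    v,u=np.nonzero((p['z_map']>0)&(mask if mask is not None else True))
    n=cv2.undistortPoints(np.c_[u,v].astype(float).reshape(-1,1,2),K(p),np.array(p['dist'],float)).reshape(-1,2)
    R,t=RT(p); d=p['z_map'][v,u]
    return (np.c_[n,np.ones(len(n))]*d[:,None]-t)@R, np.c_[u,v]
def save(p,name): cv2.imwrite('pics/'+name,p['img'][:,:,::-1])
def shot(cam,name):
    p=imaging.read_camera(cam); save(p,name+'.png'); pickle.dump(p,open(name+'.pkl','wb')); return p
E
python3 - <<'E'
from h import *
for c in ['top','side']:
    p=shot(c,c+'0'); print(c,p['shot'])
    for n in ['cart_a_center','sorter','lever_knob','flap','bin_keep','bin_used']:
        print(n,[(np.round(r['centre']),round(r['confidence'],2)) for r in imaging.recognise(p,n)])
print(env.get_state())
E
```

```text
top 1
cart_a_center [(array([365., 246.]), 0.94), (array([397., 288.]), 0.84), (array([409., 227.]), 0.77), (array([444., 324.]), 0.76), (array([504., 284.]), 0.74)]
sorter [(array([298., 174.]), 0.94)]
lever_knob [(array([296., 181.]), 0.91)]
flap [(array([297., 178.]), 0.89)]
bin_keep [(array([232., 175.]), 0.82)]
bin_used [(array([362., 166.]), 0.88), (array([445., 259.]), 0.66)]
side 2
cart_a_center [(array([432., 436.]), 0.98), (array([348., 414.]), 0.88), (array([346., 358.]), 0.85), (array([353., 311.]), 0.74), (array([403., 331.]), 0.59)]
sorter [(array([364., 226.]), 0.59)]
lever_knob [(array([216., 205.]), 0.73), (array([359., 205.]), 0.55)]
flap [(array([362., 202.]), 0.88)]
bin_keep [(array([314., 202.]), 0.81)]
bin_used []
{'clock': 0.7, 'joint_pos': array([ 9.99386862e-01,  3.13121976e-01,  4.61287769e-02,  1.30358538e+00,
       -8.13887640e-06,  1.43125505e+00]), 'qvel': array([ 0.00072403,  0.0001389 , -0.00063357, -0.00097255,  0.00034233,
       -0.00032393]), 'tau': array([-9.92970672e-04, -4.80298448e+01,  2.98744136e+01,  4.14490023e-05,
       -1.86432680e-04,  2.74396772e-07]), 'tcp_pos': array([0.24068899, 0.52226553, 0.24237941]), 'orientation': array([4.17076484e-05, 2.14259922e-01, 9.76776676e-01, 1.00652491e-04]), 'wrist_force': array([-0.09676802,  0.20357185,  0.48950931]), 'ft_torque': array([-0.01374866,  0.00628415,  0.01417796]), 'finger_gap': 0.08498354170867103}
```

View pics/top0.png

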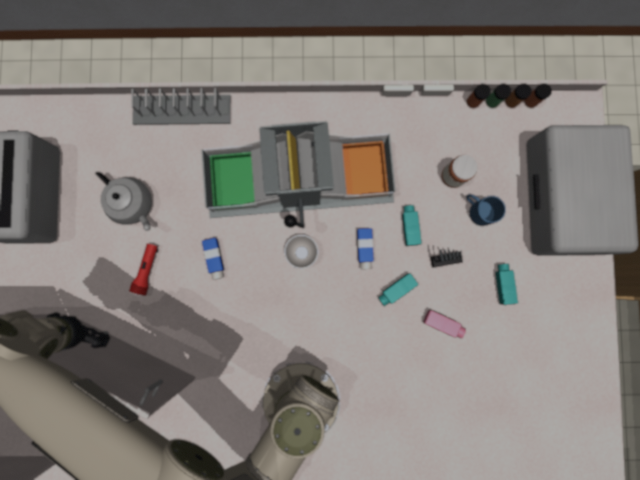

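View pics/side0.png

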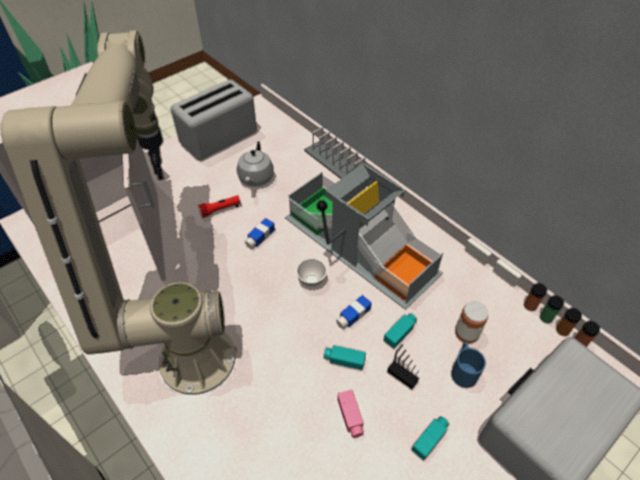

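Blue bottles are at (213,257) and (366,247). Turquoise look-alikes are at (411,226), (399,289) and (507,284), and a pink one at (444,324). The green bin is left of the sorter and the orange one right, with the knob at about (291,219). I'll take the two blue ones and measure them.

Run:
```python
from h import *
p=pickle.load(open('top0.pkl','rb')); im=p['img']
print('px->w', px2w(p,[[213,257],[366,247],[291,219]]).round(3))
hsv=cv2.cvtColor(im,cv2.COLOR_RGB2HSV)
X,uv=cloud(p); 
W=np.full((480,640,3),np.nan); W[uv[:,1],uv[:,0]]=X
def rect(m,zmin,zmax):
    pts=W[m]; pts=pts[(pts[:,2]>zmin)&(pts[:,2]<zmax)]
    r=cv2.minAreaRect((pts[:,:2]*1000).astype(np.float32)); return r,len(pts),np.median(pts[:,2])
for name,(u,v) in dict(L=(213,257),R=(366,247)).items():
    m=np.zeros((480,640),bool); m[v-28:v+28,u-20:u+20]=1
    m&=np.nan_to_num(W[:,:,2])>0.02
    r,n,z=rect(m,0.02,0.07); print(name,r,n,z)
    b=m&(hsv[:,:,0]>100)&(hsv[:,:,0]<130)&(hsv[:,:,1]>120)
    pts=W[b]; print(' blue mean',pts.mean(0).round(4), 'blue rect',rect(b,.02,.07)[0])
    w=m&(hsv[:,:,1]<60)&(hsv[:,:,2]>120); print(' white mean',W[w].mean(0).round(4),w.sum())
# bins
for nm,(a,b2) in dict(green=(50,80),orange=(5,18)).items():
    m=(hsv[:,:,0]>=a)&(hsv[:,:,0]<=b2)&(hsv[:,:,1]>120); m[:120]=0;m[215:]=0;m[:,:205]=0;m[:,395:]=0
    print(nm,rect(m,-.02,.1))
m=hsv[:,:,0]*0==0; m&=(hsv[:,:,0]>20)&(hsv[:,:,0]<35)&(hsv[:,:,1]>120); m[:120]=0;m[195:]=0;m[:,270:][:,60:]=0;m[:,:270]=0
print('flap',rect(m,.0,.4), W[m].min(0),W[m].max(0))
# sorter rim points z~.268
s=np.nan_to_num(W[:,:,2]); m=(s>.255)&(s<.28); m[:115]=0;m[208:]=0;m[:,:240]=0;m[:,350:]=0
print('rim',rect(m,.255,.28))
m=(s>.27)&(s<.34); m[:208]=0;m[232:]=0;m[:,:270]=0;m[:,315:]=0
print('knob',W[m].mean(0),m.sum())
im2=cv2.resize(im[190:290,190:430],None,fx=3.3,fy=3.3,interpolation=cv2.INTER_CUBIC); cv2.imwrite('pics/crop0.png',im2[:,:,::-1])
im2=cv2.resize(im[110:235,195:400],None,fx=3.9,fy=3.9,interpolation=cv2.INTER_CUBIC); cv2.imwrite('pics/crop1.png',im2[:,:,::-1])
```

```text
px->w [[ 0.422  0.253  0.041]
 [ 0.447 -0.195  0.042]
 [ 0.499  0.012  0.314]]
L ((418.7537841796875, 252.9126434326172), (120.39944458007812, 45.32175064086914), 13.217918395996094) 632 0.04229439368252235
 blue mean [0.4254 0.254  0.0432] blue rect ((428.32781982421875, 255.5218505859375), (94.97856140136719, 41.77738952636719), 12.971508979797363)
 white mean [0.4091 0.2515 0.0399] 202
R ((444.38360595703125, -190.88580322265625), (117.96918487548828, 44.626564025878906), 0.28031039237976074) 597 0.04212299487841673
 blue mean [ 0.4514 -0.1913  0.0431] blue rect ((453.4203796386719, -191.7221221923828), (94.32823944091797, 39.14357376098633), 1.5894166231155396)
 white mean [ 0.437  -0.1923  0.0402] 199
green (((654.31591796875, 201.71214294433594), (145.82130432128906, 112.0247802734375), 4.345932960510254), 1875, np.float64(0.009783276644689393))
orange (((685.3211059570312, -198.95469665527344), (148.4764404296875, 125.97638702392578), 4.103274822235107), 2071, np.float64(0.009697845384618629))
flap (((668.2979736328125, 11.112340927124023), (161.3878173828125, 19.109355926513672), 4.313477993011475), 420, np.float64(0.21109958592353908)) [nan nan nan] [nan nan nan]
rim (((664.2861938476562, 2.8887252807617188), (181.50364685058594, 176.78656005859375), 4.4222564697265625), 1247, np.float64(0.26363427144351753))
knob [0.4961114  0.01627342 0.30991717] 151
```

View pics/crop0.png

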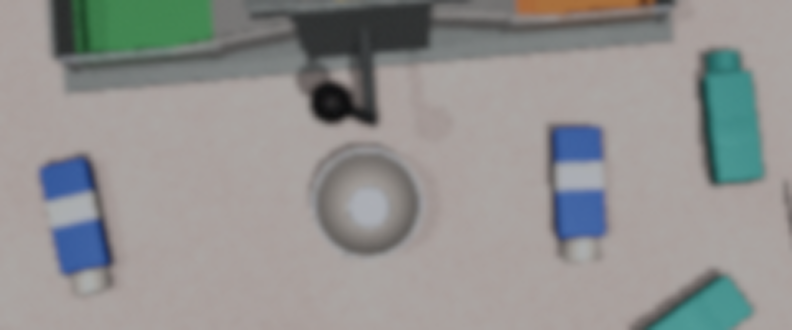

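View pics/crop1.png

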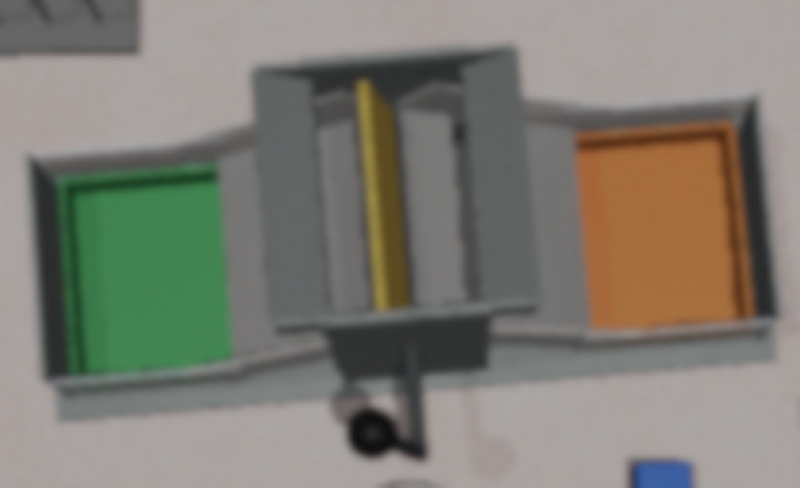

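L (213,257) lies near (0.419, 0.253) with axis 13° and cap toward the robot. R (366,247) lies near (0.444, -0.191) with axis about 1°. The crop shows both are blue with a white band. The sorter is at about (0.667, 0.002), yaw +4.3°. Green is on +y and the knob leans slightly to +y. First I'll turn and move over L.

```bash
cat >> h.py <<'E'
from scipy.spatial.transform import Rotation as Rn
def tool():
    s=env.get_state(); q=s['orientation']; return s,Rn.from_quat([q[1],q[2],q[3],q[0]])
def goto(x,y,z,yaw):
    """turn about tool z first (deg), then shift in the turned tool axes; yaw= world yaw of tool y, tool down"""
    s,R=tool(); a=np.radians(yaw); Y=np.array([np.cos(a),np.sin(a),0]); Z=np.array([0,0,-1.]); X=np.cross(Y,Z)
    G=Rn.from_matrix(np.c_[X,Y,Z]); rv=np.degrees((R.inv()*G).as_rotvec())
    d=G.inv().apply(np.array([x,y,z])-s['tcp_pos']); print('clock',round(s['clock'],2),'turn',rv.round(2),'shift',d.round(4))
SO=np.array([0.667,0.002]); SY=np.radians(4.35)
def sor(x,y): c,s=np.cos(SY),np.sin(SY); return SO+np.array([c*x-s*y,s*x+c*y])
E
python3 -c "
from h import *
goto(.419,.253,.2,103.2)"
```

```text
clock 0.7 turn [ 1.000e-02  1.000e-02 -3.794e+01] shift [-0.1121 -0.3029  0.0424]
```

Request:
{"name": "move_arm", "arguments": {"deltas": [-1,0,0,0,0,0,-9.5,-1,0,0,0,0,0,-9.5,-1,0,0,0,0,0,-9.5,-1,0,0,0,0,0,-9.4,-1,-0.018,-0.05,0,0,0,0,-1,-0.018,-0.05,0,0,0,0,-1,-0.018,-0.05,0.01,0,0,0,-1,-0.018,-0.05,0.01,0,0,0,-1,-0.02,-0.05,0.01,0,0,0,-1,-0.02,-0.053,0.012,0,0,0], "squeeze": 50}}

```text
clock: 1.95
tcp_pos: [0.4197, 0.2514, 0.2004]
orientation: [0.001, -0.115, 0.993, 0.0]
wrist_force: [0.3, 0.1, -0.6]
finger_gap: 0.0851
```

Run:
```python
from h import *
goto(.419,.253,.2,103.2)
p=shot('wrist','w1')
print(w2px(p,[[.419,.253,.044]]), [(r['centre'],r['confidence']) for r in imaging.recognise(p,'cart_a_center')])
print(env.get_state()['wrist_force'])
```

```text
clock 1.95 turn [ 0.02  0.08 -0.01] shift [0.0003 0.0017 0.0004]
[[317.07832128 231.06366298]] [([319.1, 229.4], 0.54)]
[-1.05031127  0.91483889  0.07230067]
```

View pics/w1.png

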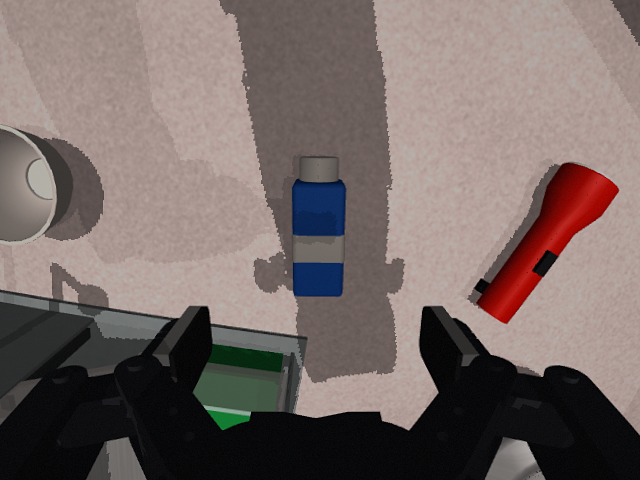

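The wrist picture shows the blue bottle at cols 292-344, rows 157-296, cap up, with the torch right and bowl left well clear of the fingers. I'll refine its pose from depth.

```bash
cat >> h.py <<'E'
def box(p,u0,u1,v0,v1,zmin=.03):
    m=np.zeros((480,640),bool); m[v0:v1,u0:u1]=1
    X,uv=cloud(p,m); X=X[X[:,2]>zmin]
    r=cv2.minAreaRect((X[:,:2]*1000).astype(np.float32)); print(r,X[:,2].max().round(4),np.median(X[:,2]).round(4)); return X
E
python3 - <<'E'
from h import *
p=pickle.load(open('w1.pkl','rb')); box(p,270,365,140,305,.036)
goto(.419,.253,.017,103.2)
E
```

```text
((418.9914245605469, 253.96578979492188), (119.29509735107422, 44.70049285888672), 13.080989837646484) 0.0459 0.0431
clock 2.05 turn [-0.09 -0.04 -0.44] shift [0.0008 0.0046 0.1822]
```

Request:
{"name": "move_arm", "arguments": {"deltas": [-1,0,0.002,0.05,0,0,0,-1,0,0,0.05,0,0,0,-1,0,0,0.05,0,0,0,-1,0,0,0.03,0,0,0,-1,0,0,0,0,0,0]}}

```text
clock: 2.68
tcp_pos: [0.4159, 0.2543, 0.0184]
orientation: [-0.003, -0.115, 0.993, -0.001]
wrist_force: [-0.5, -1.1, 0.9]
finger_gap: 0.0851
```

Run:
```python
from h import *
goto(.419,.2535,.018,103.2)
print(env.get_state()['wrist_force'])
```

```text
clock 2.67 turn [-0.03 -0.29 -0.  ] shift [-0.0029 -0.0015  0.0004]
[-0.50245092 -1.07603358  0.93174947]
```

```bash
cat >> h.py <<'E'
def weigh(n=16):
    F=[];T=[];P=[]
    for i in range(n):
        imaging.read_camera('wrist'); s=env.get_state(); F.append(s['wrist_force']);T.append(s['tau']);P.append(s['tcp_pos'])
    F=np.array(F);T=np.array(T);print('F',F.mean(0).round(3),'sd',F.std(0).round(2),'tau',T.mean(0).round(3),'sd',T.std(0).round(3),'tcp',np.mean(P,0).round(4),'sd',np.std(P,0).round(4),'clock',s['clock'],'gap',s['finger_gap'])
E
python3 -c "
from h import *
weigh(16)"
```

```text
F [ 0.194  0.106 -0.079] sd [0.48 0.53 0.53] tau [ 2.0000e-02 -4.1962e+01  2.2519e+01  2.0000e-03  1.0000e-03  1.0000e-03] sd [0.018 0.514 0.416 0.037 0.001 0.001] tcp [0.4188 0.255  0.0211] sd [0.0006 0.0003 0.0007] clock 3.475 gap 0.08542230166298005
```

Request:
{"name": "move_arm", "arguments": {"deltas": [1,0,0,0,0,0,0,1,0,0,0,0,0,0,1,0,0,0,0,0,0,1,0,0,0,0,0,0,1,0,0,0,0,0,0,1,0,0,0,0,0,0], "squeeze": 50}}

```text
clock: 4.22
tcp_pos: [0.4184, 0.2546, 0.0204]
orientation: [0.0, -0.115, 0.993, -0.0]
wrist_force: [0.2, -0.7, 3.9]
finger_gap: 0.0434
```

Request:
{"name": "move_arm", "arguments": {"deltas": [1,0,0,-0.02,0,0,0,1,0,0,-0.05,0,0,0,1,0,0,-0.06,0,0,0,1,0,0,-0.06,0,0,0,1,0,0,-0.06,0,0,0,1,0,0,-0.015,0,0,0,1,0,0,0,0,0,0,1,0,0,0,0,0,0]}}

```text
clock: 5.22
tcp_pos: [0.417, 0.2542, 0.2825]
orientation: [-0.002, -0.115, 0.993, -0.001]
wrist_force: [-0.6, -0.4, -4.9]
finger_gap: 0.0434
```

```bash
python3 -c "
from h import *
weigh(16)
goto(*sor(-.170,-.045),.288,94.35)
goto(*sor(-.170,.065),.288,94.35)
p=shot('side','s1')"
```

```text
F [ 0.095  0.325 -4.467] sd [0.6  0.41 0.47] tau [ 2.0000e-03 -4.0287e+01  3.1844e+01 -1.5000e-02 -4.0000e-03 -0.0000e+00] sd [0.008 0.223 0.138 0.014 0.001 0.   ] tcp [0.4179 0.2545 0.2845] sd [0.0004 0.0002 0.001 ] clock 6.025 gap 0.04335842612180614
clock 6.03 turn [0.01 0.01 8.81] shift [-0.0589 -0.3158 -0.0026]
clock 6.03 turn [0.01 0.01 8.81] shift [-0.0589 -0.2058 -0.0026]
```

View pics/s1.png

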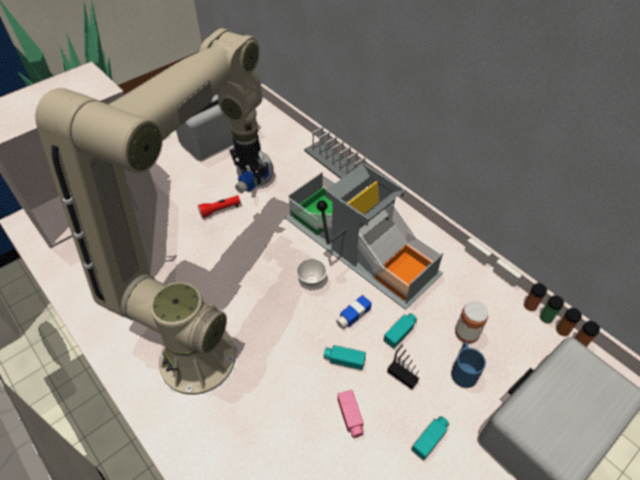

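The bottle is held. It weighs 4.4 N (about 450 g), so it is good and goes to green (+y), with the lever leaning to -y. I come in on the +y side of the knob.

Request:
{"name": "move_arm", "arguments": {"deltas": [1,0,0,-0.003,0,0,8.8,1,-0.02,-0.054,0,0,0,0,1,-0.02,-0.054,0,0,0,0,1,-0.019,-0.05,0,0,0,0,1,0,0,0,0,0,0]}}

```text
clock: 6.7
tcp_pos: [0.4907, 0.0984, 0.2881]
orientation: [0.0, -0.035, 0.999, -0.0]
wrist_force: [-0.1, 1.1, -5.7]
finger_gap: 0.0435
```

```bash
python3 -c "
from h import *
p=shot('side','s2')
q=shot('top','t2')
goto(*sor(-.170,-.0225),.288,94.35)
for nm,c in (('s2',p),('t2',q)):
  u,v=w2px(c,[[*sor(-.165,.027),.3]])[0]; print(u,v); u=int(u);v=int(v)
  im=c['img'][max(0,v-60):v+60,u-75:u+75]; cv2.imwrite('pics/'+nm+'c.png',cv2.resize(im,None,fx=4,fy=4)[:,:,::-1])
"
```

```text
clock 6.8 turn [ 0.03 -0.03 -0.1 ] shift [ 1.000e-04 -1.348e-01  2.000e-04]
321.56553155701204 204.054011303808
289.5337138166282 219.16420774208
```

View pics/s2c.png

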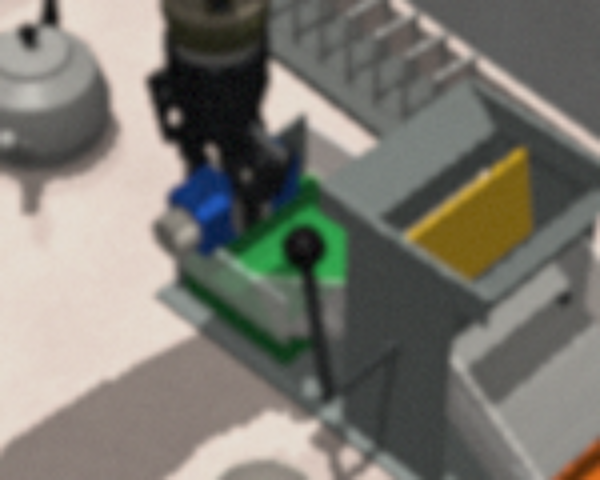

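View pics/t2c.png

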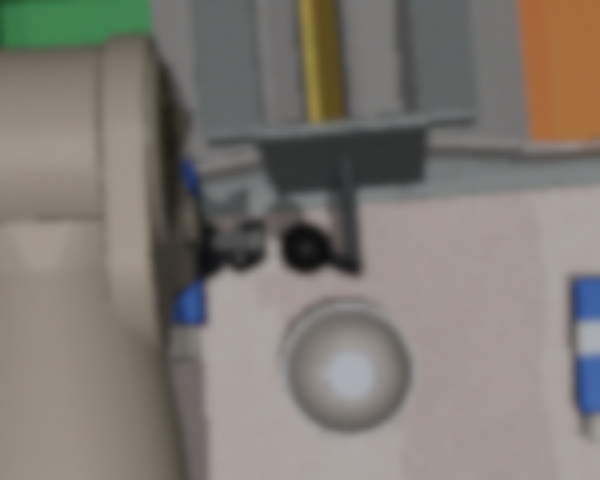

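The finger stands on the knob's +y side at the same x, with a small gap. I'll push toward -y in part, then look.

Request:
{"name": "move_arm", "arguments": {"deltas": [1,0,-0.03,0,0,0,0,1,0,-0.03,0,0,0,0,1,0,-0.03,0,0,0,0,1,0,-0.015,0,0,0,0,1,0,0,0,0,0,0]}}

```text
clock: 7.42
tcp_pos: [0.497, -0.0028, 0.2883]
orientation: [0.0, -0.038, 0.999, 0.0]
wrist_force: [-0.4, 0.4, -5.4]
finger_gap: 0.0433
```

```bash
cat >> h.py <<'E'
def flapview(tag):
    p=shot('top','t'+tag); q=shot('side','s'+tag); out=[]
    for c in (p,q):
        u,v=w2px(c,[[*sor(-.08,0),.27]])[0].astype(int)
        out.append(cv2.resize(c['img'][max(0,v-60):max(0,v-60)+120,u-75:u+75],(400,320),interpolation=cv2.INTER_CUBIC))
    cv2.imwrite('pics/f'+tag+'.png',np.hstack(out)[:,:,::-1])
    X,uv=cloud(p); W=np.full((480,640,3),np.nan); W[uv[:,1],uv[:,0]]=X
    hsv=cv2.cvtColor(p['img'],cv2.COLOR_RGB2HSV); m=(hsv[:,:,0]>20)&(hsv[:,:,0]<35)&(hsv[:,:,1]>120); m[:115]=0;m[195:]=0;m[:,:262]=0;m[:,332:]=0
    P=W[m]; P=P[np.isfinite(P[:,0])]; c,s=np.cos(SY),np.sin(SY); d=P[:,:2]-SO; y=-s*d[:,0]+c*d[:,1]; z=P[:,2]-.152
    k=(z>.02)&(np.abs(y)<.09)&(z<.13); print('flap angle est',np.degrees(np.median(np.arctan2(y[k],z[k]))).round(1),'deg, lsq',np.arctan((y[k]*z[k]).sum()/(z[k]**2).sum()).round(3),k.sum(), 'topmost z',z[k].max() if k.any() else None)
    print('force',env.get_state()['wrist_force'].round(1))
E
python3 -c "
from h import *
flapview('3')
goto(*sor(-.170,-.0225),.288,94.35)"
```

```text
flap angle est -14.4 deg, lsq -0.262 303 topmost z 0.09027301661522488
force [ 0.2 -0.3 -3.8]
clock 7.53 turn [ 0.03 -0.    0.06] shift [ 0.0001 -0.0313  0.0003]
```

View pics/f3.png

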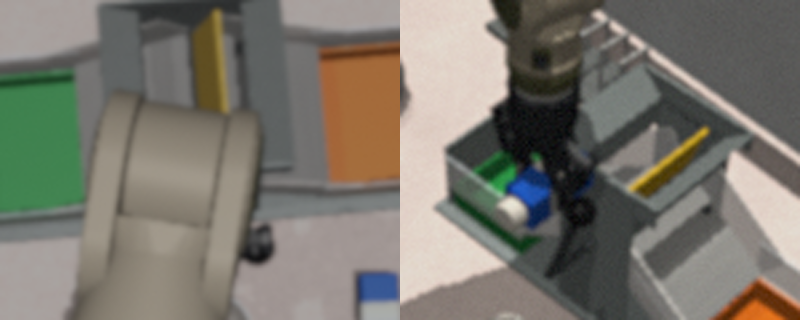

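Request:
{"name": "move_arm", "arguments": {"deltas": [1,0,-0.015,0,0,0,0,1,0,-0.01,0,0,0,0,1,0,-0.006,0,0,0,0,1,0,0,0,0,0,0]}}

```text
clock: 8.02
tcp_pos: [0.4995, -0.0347, 0.2883]
orientation: [0.0, -0.037, 0.999, -0.0]
wrist_force: [0.3, -0.1, -4.6]
finger_gap: 0.0429
```

```bash
python3 -c "
from h import *
flapview('4')
goto(*sor(-.170,-.0225),.288,94.35)"
```

```text
flap angle est -26.9 deg, lsq -0.476 406 topmost z 0.0829416910421879
force [ 0.7  0.4 -3.8]
clock 8.12 turn [ 0.01  0.   -0.02] shift [0.0002 0.0008 0.0003]
```

View pics/f4.png

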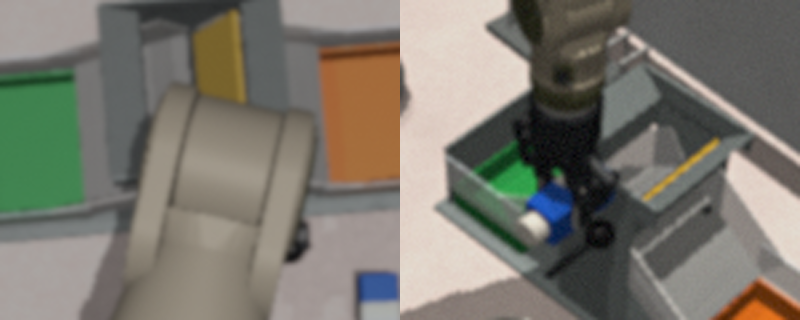

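Request:
{"name": "move_arm", "arguments": {"deltas": [1,0,-0.004,0,0,0,0,1,0,-0.002,0,0,0,0,1,0,0,0,0,0,0]}}

```text
clock: 8.5
tcp_pos: [0.4995, -0.0373, 0.2884]
orientation: [0.0, -0.039, 0.999, 0.003]
wrist_force: [-1.1, 10.2, -2.1]
finger_gap: 0.043
```

```bash
python3 -c "
from h import *
flapview('5')
weigh(6)
goto(*sor(-.165,.03),.30,94.35)
goto(*sor(0,0),.30,94.35)"
```

```text
flap angle est -27.2 deg, lsq -0.484 401 topmost z 0.08421490990666053
force [-0.1  9.3 -1.8]
F [-0.037  9.898 -2.25 ] sd [0.47 0.56 0.61] tau [-5.0370e+00 -4.0428e+01  3.2324e+01 -1.2090e+00 -2.6910e+00  3.7000e-02] sd [0.021 0.004 0.001 0.001 0.006 0.   ] tcp [ 0.4996 -0.0373  0.2884] sd [0. 0. 0.] clock 8.9 gap 0.04329863939504381
clock 8.9 turn [0.32 0.03 0.14] shift [-0.0049  0.0565 -0.0116]
clock 8.9 turn [0.32 0.03 0.14] shift [-0.1699  0.0265 -0.0116]
```

10 N of resistance means it is at the stop. I back off, then go over the mouth.

Request:
{"name": "move_arm", "arguments": {"deltas": [1,0,0.03,-0.015,0,0,0,1,-0.03,0,-0.015,0,0,0,1,-0.05,0,0,0,0,0,1,-0.05,0,0,0,0,0,1,-0.04,0,0,0,0,0,1,0,0,0,0,0,0,1,0,0,0,0,0,0]}}

```text
clock: 9.78
tcp_pos: [0.6668, 0.0028, 0.3175]
orientation: [-0.001, -0.038, 0.999, 0.0]
wrist_force: [0.1, 0.1, -4.4]
finger_gap: 0.0435
```

```bash
python3 -c "
from h import *
flapview('6')
goto(*sor(0,0),.287,94.35)
p=shot('wrist','w6')"
```

```text
flap angle est -28.1 deg, lsq -0.494 269 topmost z 0.08286451420264862
force [-0.2  0.4 -5.1]
clock 9.88 turn [-0.    0.01  0.01] shift [-0.0007 -0.0008  0.0319]
```

View pics/f6.png

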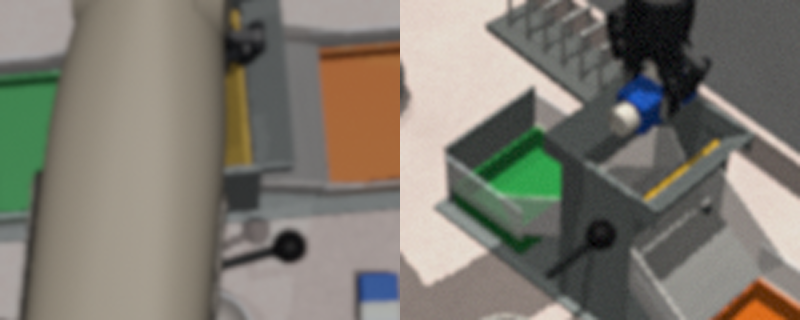

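View pics/w6.png

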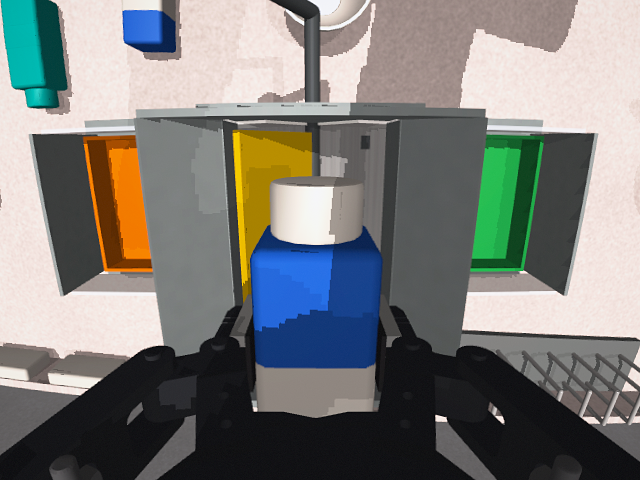

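The lever leans to the orange side, the green chute is open and the cartridge (col 317) is centred over the mouth (cols 137-485). Lower and release.

Request:
{"name": "move_arm", "arguments": {"deltas": [1,0,0,0.02,0,0,0,1,0,0,0.012,0,0,0,1,0,0,0,0,0,0,-1,0,0,0,0,0,0,-1,0,0,0,0,0,0,-1,0,0,0,0,0,0,-1,0,0,0,0,0,0,-1,0,0,-0.03,0,0,0,-1,0,0,-0.03,0,0,0]}}

```text
clock: 11.05
tcp_pos: [0.6669, 0.0029, 0.3468]
orientation: [-0.0, -0.038, 0.999, 0.0]
wrist_force: [0.3, -0.7, -0.5]
finger_gap: 0.0855
```

```bash
python3 -c "
from h import *
p=shot('wrist','w7'); q=shot('side','s7')
goto(.444,-.191,.25,91)"
```

```text
clock 11.15 turn [-0.05  0.35  3.36] shift [ 0.2274 -0.1898  0.1002]
```

View pics/w7.png

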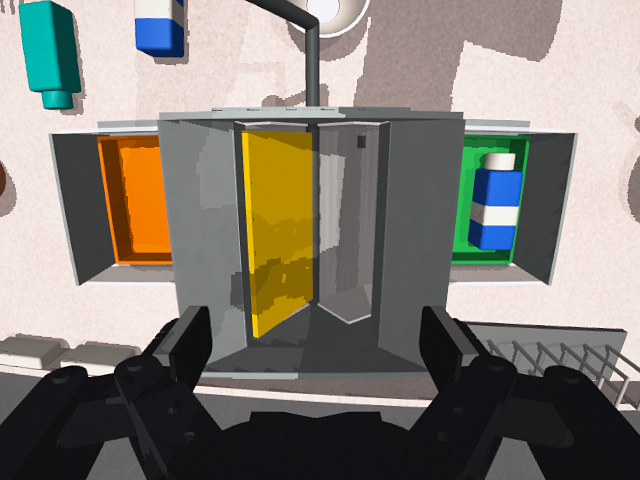

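View pics/s7.png

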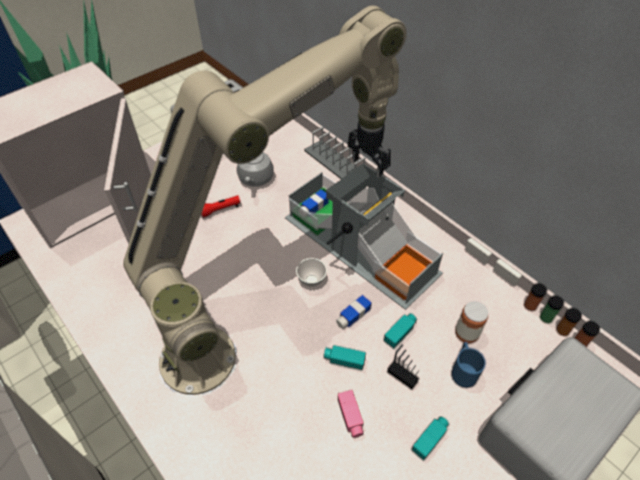

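The first cartridge lies in the green bin at (495,200). Now to the second.

Request:
{"name": "move_arm", "arguments": {"deltas": [-1,0,0,0,0,0,3.4,-1,0.046,-0.038,0,0,0,0,-1,0.046,-0.038,0,0,0,0,-1,0.045,-0.038,0,0,0,0,-1,0.045,-0.038,0.02,0,0,0,-1,0.045,-0.038,0.04,0,0,0,-1,0,0,0.05,0,0,0,-1,0,0,0.03,0,0,0,-1,0,0,0,0,0,0]}}

```text
clock: 12.28
tcp_pos: [0.4468, -0.1852, 0.2087]
orientation: [-0.002, -0.008, 1.0, 0.002]
wrist_force: [-0.4, 0.9, 0.7]
finger_gap: 0.0853
```

```bash
python3 -c "
from h import *
p=shot('wrist','w8')
u,v=w2px(p,[[.444,-.191,.044]])[0].astype(int); print(u,v)
box(p,u-45,u+45,v-85,v+85,.036)
goto(.444,-.191,.02,91)"
```

```text
307 227
((445.1582946777344, -194.8696746826172), (119.29193115234375, 44.159793853759766), 1.5351263284683228) 0.046 0.0431
clock 12.32 turn [ 0.08 -0.1  -0.05] shift [ 0.0041 -0.0051  0.1905]
```

View pics/w8.png

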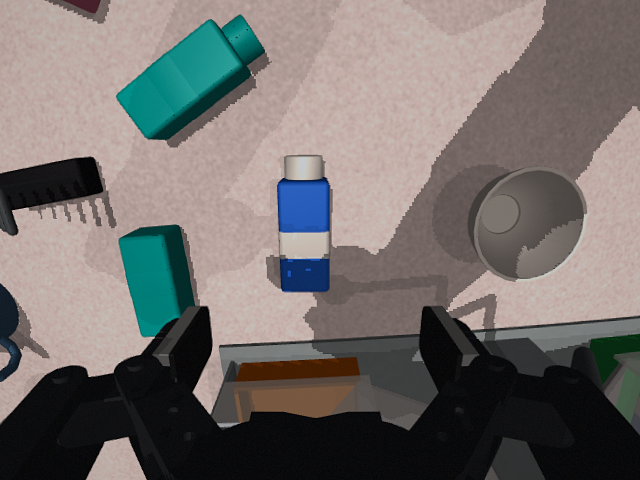

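The second blue bottle is at cols 278-329, rows 155-291. The turquoise look-alike is at col 120-193, outside the finger path. Going down.

Request:
{"name": "move_arm", "arguments": {"deltas": [-1,0.003,-0.008,0.04,0,0,-0.5,-1,0,0,0.05,0,0,0,-1,0,0,0.05,0,0,0,-1,0,0,0.05,0,0,0,-1,0,0,0,0,0,0]}}

```text
clock: 12.95
tcp_pos: [0.4445, -0.193, 0.0196]
orientation: [-0.002, -0.013, 1.0, 0.001]
wrist_force: [-0.4, -0.2, 0.5]
finger_gap: 0.0852
```

```bash
python3 -c "
from h import *
weigh(12)
goto(.445,-.1945,.019,91.5)"
```

```text
F [-0.113 -0.113  0.094] sd [0.42 0.48 0.6 ] tau [ 8.0000e-03 -4.1362e+01  2.2412e+01 -2.0000e-03 -0.0000e+00  0.0000e+00] sd [0.016 0.712 0.608 0.071 0.001 0.   ] tcp [ 0.4471 -0.1949  0.0228] sd [0.0008 0.0005 0.0008] clock 13.55 gap 0.08526902463714704
clock 13.55 turn [-0.02  0.04 -0.04] shift [ 0.0011 -0.0001  0.0026]
```

Request:
{"name": "move_arm", "arguments": {"deltas": [-1,0.001,0,0.003,0,0,0,1,0,0,0,0,0,0,1,0,0,0,0,0,0,1,0,0,0,0,0,0,1,0,0,0,0,0,0,1,0,0,0,0,0,0,1,0,0,0,0,0,0], "squeeze": 50}}

```text
clock: 14.42
tcp_pos: [0.445, -0.1945, 0.0182]
orientation: [0.0, -0.013, 1.0, -0.0]
wrist_force: [-1.0, -0.2, 1.8]
finger_gap: 0.0432
```

Request:
{"name": "move_arm", "arguments": {"deltas": [1,0,0,-0.02,0,0,0,1,0,0,-0.05,0,0,0,1,0,0,-0.06,0,0,0,1,0,0,-0.06,0,0,0,1,0,0,-0.06,0,0,0,1,0,0,-0.02,0,0,0,1,0,0,0,0,0,0,1,0,0,0,0,0,0]}}

```text
clock: 15.42
tcp_pos: [0.444, -0.1936, 0.286]
orientation: [-0.001, -0.013, 1.0, 0.001]
wrist_force: [-0.4, -0.8, -5.1]
finger_gap: 0.0433
```

```bash
python3 -c "
from h import *
weigh(16)
goto(*sor(-.170,-.155),.288,94.35)
p=shot('side','s9')"
```

```text
F [ 0.01   0.026 -4.571] sd [0.62 0.42 0.43] tau [ 5.0000e-03 -3.9886e+01  3.1947e+01 -8.0000e-03  1.6000e-02 -0.0000e+00] sd [0.009 0.237 0.161 0.013 0.001 0.   ] tcp [ 0.4446 -0.1941  0.2874] sd [0.0004 0.0003 0.0008] clock 16.225 gap 0.04352666418444561
clock 16.23 turn [ 0.    0.01 -2.89] shift [-0.0663  0.0239  0.0002]
```

View pics/s9.png

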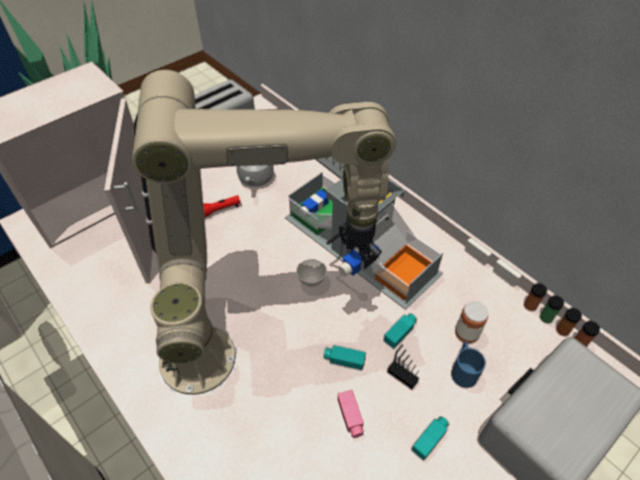

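4.6 N (about 465 g), so it is also good and also goes to green. The free-hand readings before each grasp averaged about 0, so the zero is sound. The lever already stands over at -y. I rise above the knob and go to the mouth.

Request:
{"name": "move_arm", "arguments": {"deltas": [1,0,0,-0.05,0,0,-2.9,1,-0.03,0.03,0,0,0,0,1,-0.03,0.03,0,0,0,0,1,0,0,0,0,0,0]}}

```text
clock: 16.77
tcp_pos: [0.5015, -0.1281, 0.338]
orientation: [0.0, -0.04, 0.999, 0.0]
wrist_force: [-0.0, 0.0, -4.7]
finger_gap: 0.0434
```

```bash
python3 -c "
from h import *
goto(*sor(0,0),.337,94.35)
flapview('10')"
```

```text
clock 16.77 turn [0.03 0.03 0.22] shift [-0.1749  0.1171  0.001 ]
flap angle est -27.0 deg, lsq -0.481 765 topmost z 0.08638093742778818
force [ 0.5  0.2 -4.5]
```

View pics/f10.png

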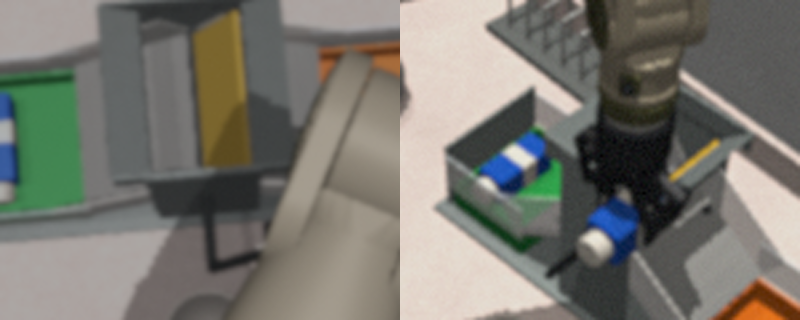

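The flap is still over at its stop, and the first cartridge lies at the outer side of the green bin.

Request:
{"name": "move_arm", "arguments": {"deltas": [1,-0.044,0.029,0,0,0,0,1,-0.044,0.029,0,0,0,0,1,-0.044,0.029,0,0,0,0,1,-0.043,0.03,0,0,0,0,1,0,0,0,0,0,0,1,0,0,0.02,0,0,0,1,0,0,0,0,0,0]}}

```text
clock: 17.75
tcp_pos: [0.6643, -0.0012, 0.3166]
orientation: [-0.002, -0.037, 0.999, 0.0]
wrist_force: [-0.0, 0.2, -4.9]
finger_gap: 0.0432
```

```bash
python3 -c "
from h import *
flapview('11')
goto(*sor(0,0),.286,94.35)
p=shot('wrist','w11')"
```

```text
flap angle est -28.1 deg, lsq -0.494 182 topmost z 0.08464130607852496
force [-0.1  0.5 -5.3]
clock 17.85 turn [-0.01 -0.02 -0.08] shift [-0.0023  0.0029  0.0328]
```

View pics/w11.png

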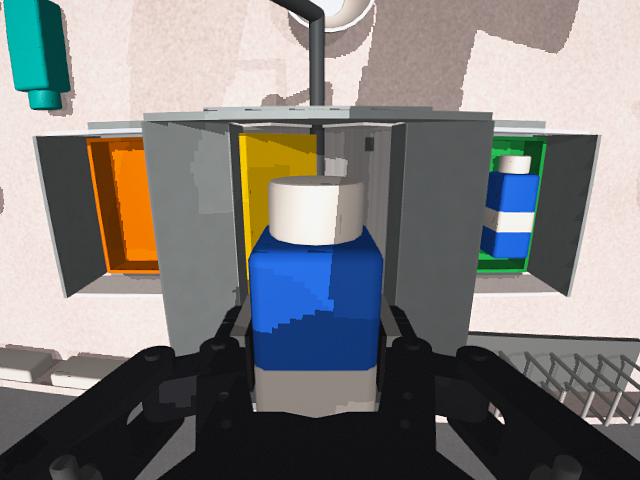

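Centred over the mouth (cap at col 316, mouth 144-492), with the flap shutting the orange side. Lower and release.

Request:
{"name": "move_arm", "arguments": {"deltas": [1,-0.002,0.003,0.02,0,0,0,1,0,0,0.012,0,0,0,1,0,0,0,0,0,0,-1,0,0,0,0,0,0,-1,0,0,0,0,0,0,-1,0,0,0,0,0,0,-1,0,0,0,0,0,0,-1,0,0,-0.03,0,0,0,-1,0,0,-0.04,0,0,0,-1,0,0,0,0,0,0]}}

```text
clock: 19.15
tcp_pos: [0.6686, 0.0031, 0.3601]
orientation: [0.003, -0.038, 0.999, -0.0]
wrist_force: [-0.5, 0.4, -0.1]
finger_gap: 0.0854
```

```bash
python3 -c "
from h import *
flapview('12')
p=shot('wrist','w12')"
```

```text
flap angle est -27.9 deg, lsq -0.49 294 topmost z 0.08377553091389903
force [ 0.7 -0.3 -0.5]
```

View pics/w12.png

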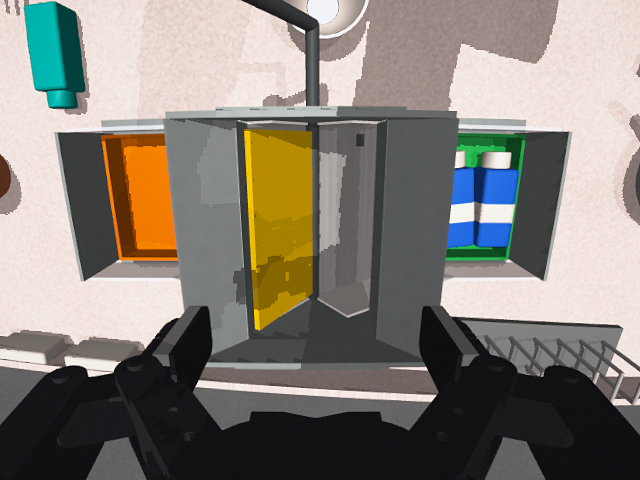

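View pics/s12.png

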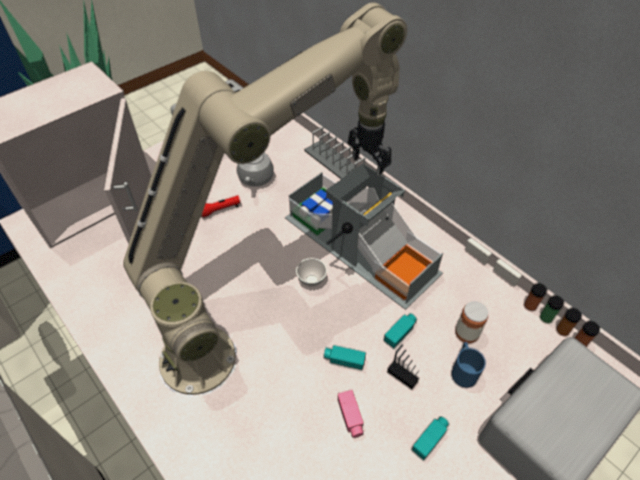

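```bash
python3 -c "
from h import *
for i in (1,2):
  q=imaging.read_camera('side')
  hsv=cv2.cvtColor(q['img'],cv2.COLOR_RGB2HSV); m=(hsv[:,:,0]>100)&(hsv[:,:,0]<130)&(hsv[:,:,1]>120); m[:185]=0;m[220:]=0;m[:,:295]=0;m[:,345:]=0
  X,_=cloud(q,m); b=sor(0,.195); c,s=np.cos(SY),np.sin(SY); d=X[:,:2]-b
  print('bin-frame x',(c*d[:,0]+s*d[:,1]).min().round(3),(c*d[:,0]+s*d[:,1]).max().round(3),'y',(-s*d[:,0]+c*d[:,1]).min().round(3),(-s*d[:,0]+c*d[:,1]).max().round(3),'z',X[:,2].min().round(3),X[:,2].max().round(3),m.sum())
  last=env.get_state()
print(last['qvel'].round(3),last['wrist_force'].round(2),last['clock'])
q=pickle.load(open('s12.pkl','rb'))
cv2.imwrite('pics/e12.png',cv2.resize(q['img'][160:270,280:420],None,fx=5,fy=5,interpolation=cv2.INTER_CUBIC)[:,:,::-1])
"
```

```text
bin-frame x -0.096 0.075 y -0.146 0.068 z 0.029 0.257 318
bin-frame x -0.093 0.074 y -0.143 0.065 z 0.028 0.251 314
[ 0.001  0.003 -0.     0.003 -0.    -0.   ] [-0.13 -0.31  0.5 ] 19.4
```

View pics/e12.png

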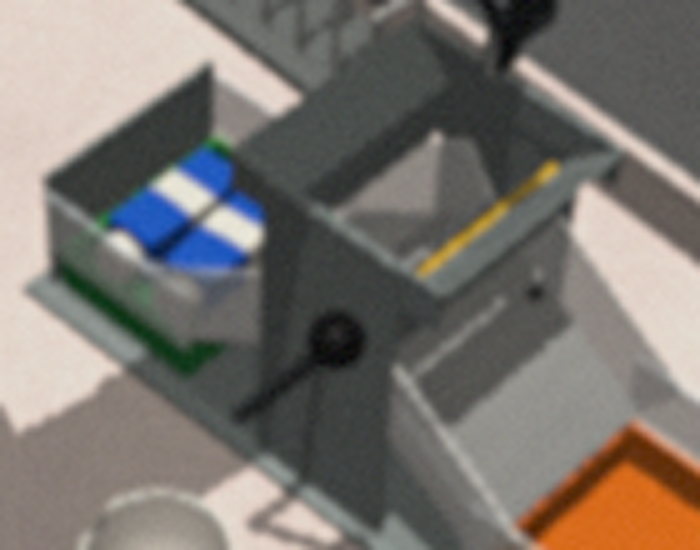

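Both cartridges lie side by side in the green bin, and the gripper is clear of everything. Handing in.

```bash
python3 -c "
from h import *
print(order.hand_in())"
```

```text
the job is handed in; nothing more can be done
None
```

I lifted and weighed both blue cartridges. Both are well over 300 g, so both went through the sorter into the green bin, and I handed the job in at about 19.4 s of the 72 s.

- **Weights:** the left one pulled about 4.4 N (about 450 g) and the right one about 4.6 N (about 465 g). Each figure is the average of 16 readings, and the empty-hand averages before each grasp were within 0.1 N of zero.
- **Lever:** I pushed it once, with the back of a finger while holding the first cartridge, until it met its stop at -y with about 10 N. It stayed there for both drops. The camera estimate of the flap was about -0.48 to -0.49 rad: past the 0.44 mark, but short of the nominal 0.52 stop.
- **Last checks:** the wrist and side pictures show both cartridges side by side in the green bin. The gripper was open above the mouth, and its force reading was about zero. By eye the side picture shows the other things unmoved; I did not measure their positions.
- **Check that failed:** a final depth measurement of the two cartridges in the bin was spoiled by stray pixels at the sorter's edge. Their position there rests on the pictures only.

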